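# Open the guard and click the sole press's start key

## Robot

A 6-joint arm with a two-finger parallel gripper is mounted at the origin on the work surface. World frame = base frame: x ahead of the robot, y to its left, z up, the work surface at z = 0. Lengths are in mm, angles in rad, forces in N, time in s.
With the tool pointing down it reaches from about 300 to 775 mm from the base axis. Payload 14.6 kg.
Tool frame: the origin (TCP) lies midway between the tips of the shut fingers; the grasp point (between the pads) lies 19 mm behind it (manip.pinch_z is the distance from the TCP to the grasp point, in mm); z points along the fingers, y is the line along which they close (so a half turn about z gives the same grasp; the last joint's range is limited). The gripper opens to 94 mm and grips with 3 to 60 N. Pads are 16 mm wide; open, the fingers measure 119 mm over their backs; the gripper's body (75 mm by 177 mm) begins 78 mm behind the grasp point.
Start: joints at [1.263, 0.3, 1.521, -0, 1.321, -0.067], TCP at [131.162, 534.122, 205.446] pointing down, gripper open.
Joint ranges: [-3.03, 3.03], [-0.79, 2.21], [0.23, 2.52], [-1.04, 4.18], [0, 3.07], [-2.55, 2.55]. Speed limits (rad/s): [2.22, 2.22, 2.57, 3.14, 3.14, 3.14].

## Interface

Orientations are given as a unit quaternion [x, y, z, w].
In Python, from station import manip gives the robot as it stands.
- The arm moves only by the tool shift_gripper, called as name([rows], argument=value, ...), one row to a line, values as JSON. Schema: {"type":"object","properties":{"plan":{"type":"array","items":{"type":"array","prefixItems":[{"type":"number"},{"type":"array","items":{"type":"number"},"minItems":3,"maxItems":3},{"type":"number"}],"minItems":3,"maxItems":3},"minItems":1,"maxItems":8},"grip_n":{"type":"number"},"only":{"type":"string"},"quiet":{"type":"boolean"},"lines":{"type":"string"}},"required":["plan"],"additionalProperties":false}. plan is a list of rows, 1 to 8 of them, each written [opening, [dx, dy, dz], turn]: the opening from 0.0 (shut) to 1.0 (fully open), then dx, dy, dz in mm, then a turn about the tool's z in rad; each row is the pose to reach, as a shift and turn from the pose commanded when the call began, along the tool's axes at that moment; what a row does not reach only later rows make up. A row lasts 1/12 s, in which the tool goes at most 41.7 mm and 0.125 rad, less where a joint would pass 70% of its speed; a pose out of reach is approached as far as the arm can. The fingers move at their own pace and stop on an object; grip_n is the grip in N (left out, the last holds). Time passes only in rows, so rows that do not move let the fingers close. The tool returns the time, the measured TCP pose, the force, the opening and the grip force at its end. only (a regular expression) keeps the lines of the reply that match it, lines (a string "A,B") keeps lines A to B, and quiet returns only ok. Input that does not fit is refused with a message, and nothing moves.
- manip.read_state(): the state, without advancing time (a new reading comes with each control period).
- manip.get_image(name): name is "scene" or "top" or "wrist"; returns a dict with "pixels" (400x640x3 uint8, red, green, blue), "camera_matrix" (3x3 intrinsics, pixels), "dist_coeffs" ([k1, k2, p1, p2, k3] as OpenCV has them; the pictures are not rectified), "R" (3x3) and "t" (3): a world point X has camera coordinates R X + t. Camera axes: x right, y down, z forward; pixel columns grow to the right and rows downward; lengths in mm; the calibration is good to about 2 mm. A picture is of the moment at which its call begins. There is no depth.
- manip.close_job(): hands the job in; it is judged then, once.
The state is a dict: "time_s": time; "joint_positions": joint angles; "qd": joint speeds; "joint_torque": joint torques, N m; "position": TCP position; "eef_rot": TCP orientation; "wrist_force": force on the tool from outside, world axes, zero at the start; "ft_torque": the same for the moment, N m; "grip_width": opening from 0.0 (shut) to 1.0 (fully open); "gripper_force": force on a finger pad.
Only numpy, scipy, OpenCV 4.12 (cv2) and the standard library are available. Lean on these libraries where they do the work, as an engineer would, in place of code of your own. Each camera call takes 0.05 s, during which the arm holds its last target. There are 200 camera calls.

## Task

Start the sole press from its control box: take the guard by its bar and swing it right up and over past its balance point until it stays open by itself, and let go of it. Then press the round key just until you feel it click (the resistance gives way), no further towards its bottom stop, and let it spring back up. Leave the guard standing open, do not press the other two keys, and do not disturb the other things on the bench.

Things in the scene. Friction and masses are not known exactly. Their poses are not given: they have to be found in the camera images.
- console: grey painted control box fixed on the bench: 135 mm along its own x, 236 mm along y, top face 60 mm above the bench; origin under it at bench level; -x is its front. In a row along y on its top face, at x = -5 mm, are three black keys 62 mm apart (y = -62, 0, +62 mm); which key sits in which of the three places changes. A hinged guard lies over them when shut.
- guard_hinge (a point): middle of the guard's hinge axis, at x = +60 mm, y = 0 on the control box, 88 mm above the bench; the axis runs along the box's y. Two small steel lugs at y = +-112 mm, 98 mm high, carry it.
- guard_bar (a point): middle of the guard's round steel grip bar (12 mm diameter, 130 mm long, parallel to the hinge, 140 mm from it, held at its two ends, free between). Shut, it stands 80 mm in front (-x) of the box's origin and 88 mm above the bench. The gap between the bar and the guard's frame is 33 mm wide.
- guard (a joint): angle in rad of the guard (steel frame with a clear pane, 212 mm wide, 6 mm thick, reaching 101 mm from the hinge, then the bar; 0.22 kg): 0 shut and level over the keys, growing as the bar is swung up and over towards the box's back (+x); upright at 1.57. Short of upright it falls shut; past it, it falls on open to its stop at 1.95 and stays there.
- key_round (a joint): travel in m of the round black dome key, 0 when up, growing as it is pressed down, hard stop at 0.010. The push-back force rises to about 8.5 N at 0.0036, then drops to about 4 N at 0.0073 (the click; the switch has worked from 0.0045 on), then rises again to the stop. It springs back when let go. More than 0.008 is pressing too far.
- key_round_top (a point): centre of the top face of the round key (42 mm diameter); sinks with the key. The black key stands 14 mm proud of the control box's top face when up.
- key_square (a joint): travel in m of the square black dome key, 0 when up, growing as it is pressed down, hard stop at 0.010. Not to be pressed. Same force curve as the round key.
- key_square_top (a point): centre of the top face of the square key (37 x 37 mm); sinks with the key. The black key stands 14 mm proud of the control box's top face when up.
- key_long (a joint): travel in m of the long, round-ended black dome key, 0 when up, growing as it is pressed down, hard stop at 0.010. Not to be pressed. Same force curve as the round key.
- key_long_top (a point): centre of the top face of the long key (22 mm along the box's x, 56 mm along its y, round ends); sinks with the key. The black key stands 14 mm proud of the control box's top face when up.
- glue_jar: closed glue jar, 68 mm diameter, 85 mm high, near the left (+y) side of the control box; origin under it. Leave alone.
- nail_tin: open metal tin, 72 mm diameter, 60 mm high, near the right (-y) side of the control box; origin under it. Leave alone.
- rubber_sole: black rubber shoe sole with heel, about 258 mm long, 28 mm high, lying across behind the control box; origin under it. Leave alone.
- shoe_last: wooden shoe last, 235 mm long, 95 mm high, to the robot's right; origin under it. Leave alone.
- hammer: hammer lying to the robot's left; origin under it. Leave alone.
- brush: brush lying to the robot's right; origin under it. Leave alone.
- shears: shears with red handles, 200 mm long, 12 mm high, lying to the robot's left; origin under them. Leave alone.

How it is judged:
By the outcome, as a careful person would: the job done as asked, in the order asked, and still so for the second after the job is handed in, with the robot touching nothing.
It also fails if it takes over 58 s, if anything falls off the work surface, if the arm or the gripper's body presses on something with over 40 N, if the wrist force passes 120 N, or if a joint passes its speed limit or range.

## Working session

There is one attempt and no reset: what is moved stays moved. The work goes in short steps, Python scripts to look and compute and a tool call to move; the robot and the scene stay as the last step left them, time stands still between calls to the robot, and variables do not carry over. Pictures are saved under pics/ and viewed, at most 10 in all, crops included, and the job is handed in when it is done.

```bash
ls; mkdir -p pics
```

Run:
```python
from station import manip
import cv2
s=manip.read_state();print({k:s[k] for k in('time_s','position','eef_rot','wrist_force','grip_width')})
for n in('scene','top'):
    d=manip.get_image(n);cv2.imwrite(f'pics/{n}0.png',d['pixels'][:,:,::-1]);print(n,d['camera_matrix'],d['dist_coeffs'],d['R'],d['t'])
```

```text
pics
station.py
{'time_s': 0.0, 'position': array([131.08767706, 533.87959458, 204.8928589 ]), 'eef_rot': array([ 1.20107960e-01,  9.92760670e-01, -5.63079571e-04, -1.12356257e-04]), 'wrist_force': array([-0.50882656,  0.01794451,  0.27217244]), 'grip_width': 1.0005479740341134}
scene [[444.20696971   0.         321.2072178 ]
 [  0.         444.20696971 197.37581261]
 [  0.           0.           1.        ]] [-0.12302061  0.          0.          0.          0.        ] [[ 0.61296956  0.79010489  0.00160542]
 [ 0.47033087 -0.36325219 -0.8042616 ]
 [-0.63486785  0.49374296 -0.59427326]] [-350.19704704 -164.01799509 1609.07393848]
top [[395.71171327   0.         322.86128478]
 [  0.         395.71171327 191.974018  ]
 [  0.           0.           1.        ]] [-0.02262097  0.          0.          0.          0.        ] [[-0.02942339 -0.99946221 -0.01447581]
 [-0.9863608   0.03137794 -0.16157906]
 [ 0.16194639  0.00952417 -0.9867536 ]] [  58.95928403  555.58929517 1134.28932208]
```

View pics/scene0.png

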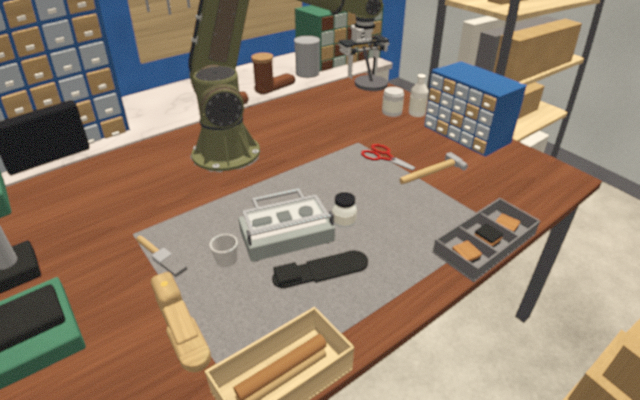

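View pics/top0.png

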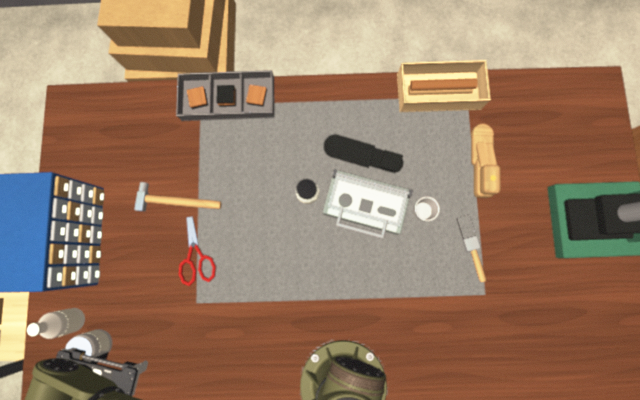

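The top view shows the console around (367,203), with the bar near (360,230), the jar at (307,190) and the tin at (427,209). I'll crop and enlarge both views to get accurate pixels.

Run:
```python
import cv2,numpy as np
a=cv2.imread('pics/top0.png')[160:245,310:425];b=cv2.imread('pics/scene0.png')[180:265,230:345]
a=cv2.resize(a,None,fx=5,fy=5,interpolation=cv2.INTER_CUBIC)
b=cv2.resize(b,None,fx=5,fy=5,interpolation=cv2.INTER_CUBIC)
cv2.imwrite('pics/ca.png',a);cv2.imwrite('pics/cb.png',b)
```

```text
(no output)
```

View pics/ca.png

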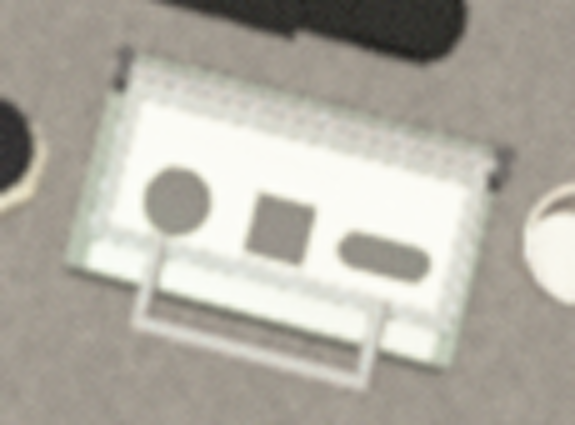

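View pics/cb.png

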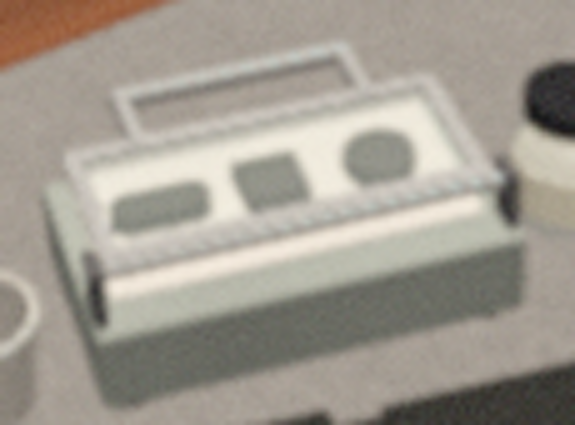

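The round key is in the +y place: top-crop keys are round (177,201), square (280,229) and long (384,257), and the bar ends are (139,322) and (362,382). In the scene crop the keys are (379,157), (272,181) and (160,207), and the bar ends are (347,46) and (121,94). Next I triangulate these.

Create h.py:
```python
import numpy as np,cv2
def ray(d,u,v):
    p=cv2.undistortPoints(np.array([[[u,v]]],float),d['camera_matrix'],d['dist_coeffs'])[0,0]
    R=np.array(d['R']);t=np.array(d['t']);r=R.T@np.array([*p,1]);return -R.T@t,r/np.linalg.norm(r)
def plane(d,u,v,z):
    c,r=ray(d,u,v);return c+r*(z-c[2])/r[2]
def tri(*rs):
    A=sum(np.eye(3)-np.outer(r,r) for c,r in rs);b=sum((np.eye(3)-np.outer(r,r))@c for c,r in rs)
    X=np.linalg.solve(A,b);return X,max(np.linalg.norm((np.eye(3)-np.outer(r,r))@(X-c)) for c,r in rs)
```

Run:
```python
from station import manip
from h import *
np.set_printoptions(precision=1,suppress=True)
T=manip.get_image('top');S=manip.get_image('scene')
f=lambda p,o:((p[0]+.5)/5-.5+o[0],(p[1]+.5)/5-.5+o[1])
P=dict(round=((177,201),(379,157),74),square=((280,229),(272,181),74),long=((384,257),(160,207),74),barL=((139,322),(347,46),88),barR=((362,382),(121,94),88),lugL=((123,68),(507,190),92),lugR=((500,168),(97,288),92))
for n,(a,b,z) in P.items():
    a=f(a,(310,160));b=f(b,(230,180))
    X,e=tri(ray(T,*a),ray(S,*b));print(n,X,e,'top',plane(T,*a,z),'scene',plane(S,*b,z))
```

```text
round [528.3 -22.   68.3] 0.09578737139539145 top [527.5 -21.8  74. ] scene [534.3 -26.1  74. ]
square [510.1 -80.9  68.7] 0.31568945046556374 top [509.3 -80.6  74. ] scene [515.9 -84.1  74. ]
long [ 491.8 -140.5   68.4] 0.024506179123836406 top [ 491.1 -139.7   74. ] scene [ 497.8 -143.7   74. ]
barL [457.8   4.9  91.8] 2.185421377830861 top [456.9   3.   88. ] scene [454.5   9.8  88. ]
barR [ 419.4 -120.1   92.1] 0.8241350953892559 top [ 419.2 -121.4   88. ] scene [ 415.  -116.9   88. ]
lugL [605.6   6.6  80.4] 0.3562872172434108 top [603.3   7.2  92. ] scene [616.4  -2.8  92. ]
lugR [ 540.2 -207.6   80.9] 0.837988159960962 top [ 538.1 -206.    92. ] scene [ 552.3 -212.5   92. ]
```

Create go.py:
```python
# python3 go.py bx by z [yaw of tool-y relative to box x]: shift+turn in tool axes to a box-frame point
import sys,numpy as np
from scipy.spatial.transform import Rotation as Ro
from station import manip
yaw=-0.2985;o=np.array([514.8,-82.1]);X=np.array([np.cos(yaw),np.sin(yaw)]);Y=np.array([-X[1],X[0]])
s=manip.read_state();R=Ro.from_quat(s['eef_rot']).as_matrix();p=np.array(s['position'])
bx,by,z=map(float,sys.argv[1:4]);w=np.r_[o+bx*X+by*Y,z]
a=np.arctan2(R[1,1],R[0,1]);turn=-(yaw+(float(sys.argv[4]) if len(sys.argv)>4 else 0)-a);turn=(turn+np.pi)%(2*np.pi)-np.pi
q=p[:2]-o
print('box',np.round([q@X,q@Y,p[2]],1),'shift',np.round(R.T@(w-p),1),'turn',round(turn,3),'j',np.round(s['joint_positions'],2),'f',np.round(s['wrist_force'],1),'t',s['time_s'])
```

```text
(no output)
```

shift_gripper([
  [0.28, [-220, -250, 0], 0.8],
  [0.28, [-220, -250, 0], 0.8],
  [0.28, [-220, -250, 0], 0.8],
  [0.28, [-220, -250, 0], 0.8],
  [0.28, [-220, -250, 0], 0.8],
  [0.28, [-220, -250, 0], 0.8],
  [0.28, [-220, -250, 0], 0.8],
  [0.28, [-220, -250, 0], 0.8],
], grip_n=30)

```text
time_s: 0.87
position: [285.4, 237.0, 205.5]
eef_rot: [0.499, 0.867, 0.0, 0.0]
wrist_force: [0.1, 0.1, 0.1]
grip_width: 0.467
gripper_force: 0.0
```

```bash
python3 go.py -80 0 180
```

```text
box [-313.1  237.6  205.5] shift [-332.4  -16.4   25.5] turn 0.825 j [ 0.59 -0.11  1.97 -0.    1.28  0.07] f [0.1 0.1 0.1] t 0.8667
```

shift_gripper([
  [0.28, [-332, -16, 25], 0.825],
  [0.28, [-332, -16, 25], 0.825],
  [0.28, [-332, -16, 25], 0.825],
  [0.28, [-332, -16, 25], 0.825],
  [0.28, [-332, -16, 25], 0.825],
  [0.28, [-332, -16, 25], 0.825],
  [0.28, [-332, -16, 25], 0.825],
  [0.28, [-332, -16, 25], 0.825],
])

```text
time_s: 1.53
position: [439.7, -57.9, 180.3]
eef_rot: [0.805, 0.593, 0.0, 0.0]
wrist_force: [0.5, 0.4, 0.1]
grip_width: 0.279
gripper_force: 0.0
```

shift_gripper([
  [0.28, [0, 0, 0], 0],
  [0.28, [0, 0, 0], 0],
])

```text
time_s: 1.7
position: [439.2, -57.0, 179.8]
eef_rot: [0.804, 0.594, -0.0, -0.001]
wrist_force: [-0.4, 0.3, 0.2]
grip_width: 0.281
gripper_force: 0.0
```

```bash
python3 go.py -80 0 180
```

Run:
```python
from station import manip
import cv2
d=manip.get_image('wrist');cv2.imwrite('pics/w1.png',d['pixels'][:,:,::-1])
import pickle;pickle.dump(d,open('w1.pkl','wb'))
```

```text
box [-79.6   1.7 179.8] shift [-1.7 -0.4 -0.2] turn 0.0 j [-0.21  0.09  1.84  0.    1.22  0.09] f [-0.4  0.3  0.2] t 1.7
```

View pics/w1.png

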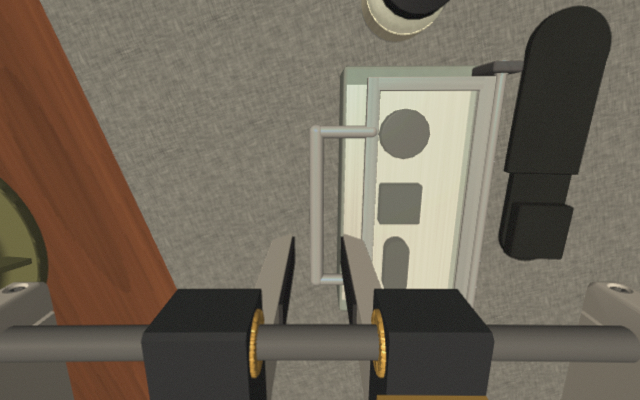

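The wrist view shows the bar at column 316, rows 130 to 282, between the fingers. The round key is at (404,133) and the square key at (400,203). I'll cross-check these against the top view.

Run:
```python
from h import *
import pickle
from station import manip
W=pickle.load(open('w1.pkl','rb'));T=manip.get_image('top')
np.set_printoptions(precision=1,suppress=True)
f=lambda p,o:((p[0]+.5)/5-.5+o[0],(p[1]+.5)/5-.5+o[1])
yaw=-0.2985;o=np.array([514.8,-82.1]);X=np.array([np.cos(yaw),np.sin(yaw)]);Y=np.array([-X[1],X[0]])
for n,a,b,z in (('barL',(139,322),(316,130),88),('barR',(362,382),(316,280),88),('round',(177,201),(404,133),74),('square',(280,229),(400,203),74)):
    P,e=tri(ray(T,*f(a,(310,160))),ray(W,*b));Q=plane(W,*b,z)
    print(n,'tri',P,e,'plane',Q,'box tri',[(P[:2]-o)@X,(P[:2]-o)@Y],'box plane',[(Q[:2]-o)@X,(Q[:2]-o)@Y])
```

```text
barL tri [456.3   3.4  95.4] 0.19038880244586728 plane [456.1   3.2  88. ] box tri [np.float64(-81.08662594273491), np.float64(64.50641195570856)] box plane [np.float64(-81.22280759434705), np.float64(64.27824478965934)]
barR tri [ 418.5 -120.2   95.3] 0.43783388662580297 plane [ 416.9 -123.7   88. ] box tri [np.float64(-80.85988968721068), np.float64(-64.69093725536749)] box plane [np.float64(-81.32721535787712), np.float64(-68.53761660640887)]
round tri [528.5 -22.6  63.6] 0.5507833328220335 plane [525.8 -21.6  74. ] box tri [np.float64(-4.359646672889767), np.float64(60.86549889738554)] box plane [np.float64(-7.267419696595461), np.float64(61.027094072572766)]
square tri [509.2 -80.9  72. ] 0.3220192748512644 plane [508.5 -80.2  74. ] box tri [np.float64(-5.729702154566173), np.float64(-0.467546450566257)] box plane [np.float64(-6.532704984241029), np.float64(-0.05459063346191351)]
```

shift_gripper([
  [0.28, [-1, -1, 35], 0],
  [0.28, [-1, -1, 70], 0],
  [0.28, [-1, -1, 90], 0],
  [0.28, [-1, -1, 105], 0],
  [0.28, [-1, -1, 108], 0],
  [0.28, [-1, -1, 108], 0],
])

```text
time_s: 2.3
position: [437.6, -55.3, 72.4]
eef_rot: [0.803, 0.596, -0.0, -0.0]
wrist_force: [-0.4, 0.5, -0.4]
grip_width: 0.278
gripper_force: 0.0
```

shift_gripper([
  [0, [0, 0, 0], 0],
  [0, [0, 0, 0], 0],
  [0, [0, 0, 0], 0],
  [0, [0, 0, 0], 0],
  [0, [0, 0, 0], 0],
], grip_n=15)

```text
time_s: 2.72
position: [438.4, -56.2, 73.5]
eef_rot: [0.803, 0.595, 0.001, 0.0]
wrist_force: [-1.8, 3.0, 8.3]
grip_width: 0.124
gripper_force: 15.0
```

```bash
python3 go.py -80 0 71
```

```text
box [-80.6   2.3  73.5] shift [-2.3  0.6  2.5] turn 0.003 j [-0.21  0.23  1.95  0.    0.96  0.08] f [-1.8  3.   8.3] t 2.7167
```

shift_gripper([
  [0, [0, 0.7, -14], 0],
  [0, [0, 2.8, -27.8], 0],
  [0, [0, 6.3, -41.4], 0],
  [0, [0, 11.1, -54.5], 0],
  [0, [0, 17.1, -67.1], 0],
  [0, [0, 24.5, -79.1], 0],
  [0, [0, 32.9, -90.2], 0],
  [0, [0, 42.5, -100.4], 0],
])

```text
time_s: 3.38
position: [477.4, -68.4, 174.2]
eef_rot: [0.803, 0.596, -0.001, -0.001]
wrist_force: [-15.9, 3.7, 12.8]
grip_width: 0.118
gripper_force: 15.0
```

```bash
python3 go.py -37.5 2 171.5
```

```text
box [-39.8   2.1 174.2] shift [-0.1  2.3  2.6] turn 0.004 j [-0.22  0.18  1.74 -0.    1.22  0.08] f [-15.9   3.7  12.8] t 3.3833
```

shift_gripper([
  [0, [0, 9.2, -10.8], 0],
  [0, [0, 20.8, -19.1], 0],
  [0, [0, 33.1, -26.2], 0],
  [0, [0, 46, -31.9], 0],
  [0, [0, 59.5, -36.4], 0],
  [0, [0, 73.4, -39.5], 0],
  [0, [0, 87.5, -41.2], 0],
  [0, [0, 101.6, -41.5], 0],
])

```text
time_s: 4.05
position: [576.4, -98.7, 215.3]
eef_rot: [0.803, 0.595, 0.0, 0.0]
wrist_force: [-1.2, -1.2, 1.7]
grip_width: 0.123
gripper_force: 15.0
```

```bash
python3 go.py 64 2 211.5
```

```text
box [ 63.8   2.3 215.3] shift [-0.3  0.2  3.8] turn 0.003 j [-0.23  0.37  1.4  -0.    1.37  0.06] f [-1.2 -1.2  1.7] t 4.05
```

shift_gripper([
  [0, [0, 14.2, 1.1], 0],
  [0, [0, 28.2, 3.7], 0],
  [0, [0, 36, 5.7], 0],
  [0, [0, 40, 7], 0],
  [0, [0, 40, 7], 0],
])

```text
time_s: 4.47
position: [614.5, -110.3, 207.6]
eef_rot: [0.803, 0.595, 0.0, 0.0]
wrist_force: [-0.2, -3.0, 3.0]
grip_width: 0.12
gripper_force: 15.0
```

```bash
python3 go.py 104 2 211.5
```

```text
box [103.6   2.4 207.6] shift [-0.4  0.4 -3.9] turn 0.003 j [-0.24  0.47  1.29 -0.    1.39  0.06] f [-0.2 -3.   3. ] t 4.4667
```

Release it by opening wide, then lift straight up.

shift_gripper([
  [0.6, [0, 0, 0], 0],
  [0.6, [0, 0, 0], 0],
  [0.6, [0, 0, 0], 0],
  [0.6, [0, 0, 0], 0],
  [0.6, [0, 4, -10], 0],
  [0.6, [0, 4, -30], 0],
  [0.6, [0, 4, -60], 0],
  [0.6, [0, 4, -60], 0],
])

```text
time_s: 5.13
position: [619.0, -111.1, 273.1]
eef_rot: [0.803, 0.596, 0.002, 0.003]
wrist_force: [0.1, 0.3, 0.1]
grip_width: 0.598
gripper_force: 0.0
```

```bash
python3 go.py -5 62 160 1.5708;python3 go.py -5 62 160 -1.5708
```

Run:
```python
from station import manip
import cv2
d=manip.get_image('scene');cv2.imwrite('pics/s2.png',cv2.resize(d['pixels'][110:300,180:420,::-1],None,fx=3,fy=3))
```

```text
box [108.1   2.9 273.1] shift [  59.4 -113.7  112.3] turn -1.567 j [-0.24  0.44  1.18  0.    1.52  0.06] f [0.1 0.3 0.1] t 5.1333
box [108.1   2.9 273.1] shift [  59.4 -113.7  112.3] turn 1.574 j [-0.24  0.44  1.18  0.    1.52  0.06] f [0.1 0.3 0.1] t 5.1333
```

View pics/s2.png

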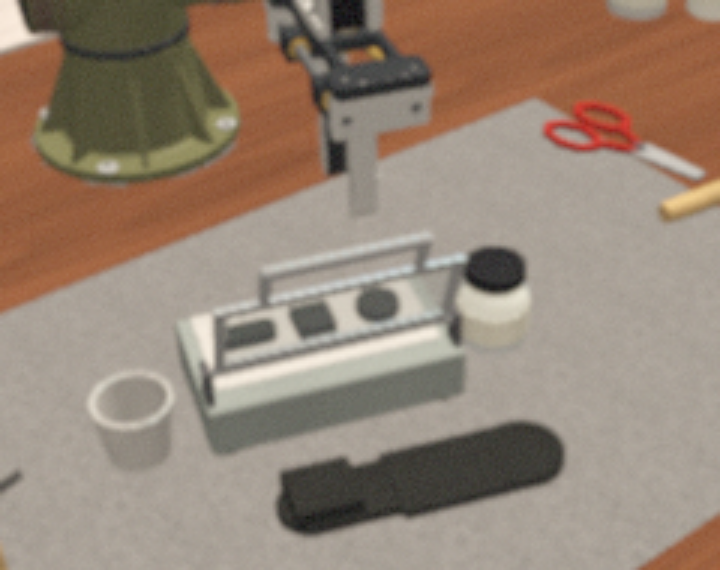

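The guard stands open: the bar is at about (347,255) and the frame leans back towards the camera. Now I move over the round key and turn a quarter turn.

shift_gripper([
  [0, [59.4, -113.7, 0], -0.9],
  [0, [59.4, -113.7, 0], -0.9],
  [0, [59.4, -113.7, 0], -0.9],
  [0, [59.4, -113.7, 0], -0.9],
  [0, [59.4, -113.7, 0], -0.9],
  [0, [59.4, -113.7, 0], -0.9],
  [0, [59.4, -113.7, 0], -0.9],
  [0, [59.4, -113.7, 0], -0.9],
])

```text
time_s: 5.85
position: [525.9, -20.9, 266.5]
eef_rot: [0.461, 0.888, -0.0, -0.001]
wrist_force: [-0.6, 0.4, -0.0]
grip_width: 0.067
gripper_force: 0.0
```

shift_gripper([
  [0, [0, 0, 0], -0.67],
  [0, [0, 0, 0], -0.67],
  [0, [0, 0, 0], -0.67],
  [0, [0, 0, 0], -0.67],
  [0, [0, 0, 0], -0.67],
  [0, [0, 0, 0], -0.67],
  [0, [0, 0, 0], -0.67],
])

```text
time_s: 6.43
position: [526.0, -21.0, 266.4]
eef_rot: [0.146, 0.989, -0.0, -0.001]
wrist_force: [1.1, -0.3, 0.4]
grip_width: 0.001
gripper_force: 0.0
```

Run:
```python
from station import manip
from h import *
yaw=-0.2985;o=np.array([514.8,-82.1]);X=np.array([np.cos(yaw),np.sin(yaw)])
S=manip.get_image('scene')
for th in(1.7,1.95):
    P=np.r_[o+X*(60-140*np.cos(th)),88+140*np.sin(th)]
    px=cv2.projectPoints(P[None],cv2.Rodrigues(np.array(S['R']))[0],np.array(S['t']),S['camera_matrix'],S['dist_coeffs'])[0].ravel();print(th,px,(px-[180,110])*3)
```

```bash
python3 go.py -5 62 90 1.5708
```

```text
1.7 [290.90406996 184.21208066] [332.71220989 222.63624199]
1.95 [295.45337208 195.11850496] [346.36011623 255.35551487]
box [ -7.2  61.7 266.6] shift [ -2.4   0.4 176.6] turn 0.002 j [-0.11  0.21  1.49  0.    1.44 -1.38] f [0.5 0.5 0.4] t 6.4833
```

The guard is at 1.95, since the projected bar matches the picture. Descending.

shift_gripper([
  [0, [-2, 0, 40], 0],
  [0, [-2, 0, 80], 0],
  [0, [-2, 0, 120], 0],
  [0, [-2, 0, 150], 0],
  [0, [-2, 0, 170], 0],
  [0, [-2, 0, 182], 0],
  [0, [-2, 0, 182], 0],
  [0, [-2, 0, 182], 0],
])

```text
time_s: 7.15
position: [528.0, -21.6, 85.1]
eef_rot: [0.148, 0.989, -0.0, -0.001]
wrist_force: [0.2, -0.7, 0.4]
grip_width: 0.006
gripper_force: 0.0
```

```bash
python3 go.py -5 62 74 1.5708
```

```text
box [-5.1 61.7 85.1] shift [-0.1  0.3 11.1] turn 0.001 j [-0.11  0.39  1.71  0.    1.05 -1.38] f [ 0.2 -0.7  0.4] t 7.15
```

shift_gripper([
  [0, [0, 0, 4], 0],
  [0, [0, 0, 7], 0],
  [0, [0, 0, 9], 0],
  [0, [0, 0, 9], 0],
  [0, [0, 0, 9], 0],
], only="pos|wrist")

```text
position: [528.4, -21.7, 76.6]
wrist_force: [-0.6, 0.2, 0.4]
```

shift_gripper([
  [0, [0, 0, 1], 0],
  [0, [0, 0, 1], 0],
  [0, [0, 0, 1], 0],
  [0, [0, 0, 1], 0],
], only="pos|wrist")

```text
position: [528.4, -21.7, 75.4]
wrist_force: [-0.7, 0.8, 0.5]
```

shift_gripper([
  [0, [0, 0, 1], 0],
  [0, [0, 0, 1], 0],
  [0, [0, 0, 1], 0],
  [0, [0, 0, 1], 0],
], only="pos|wrist")

```text
position: [528.3, -21.7, 74.3]
wrist_force: [-0.4, -0.1, -0.2]
```

shift_gripper([
  [0, [0, 0, 1], 0],
  [0, [0, 0, 1], 0],
  [0, [0, 0, 1], 0],
  [0, [0, 0, 1], 0],
], only="pos|wrist")

```text
position: [528.4, -21.7, 73.5]
wrist_force: [-1.1, 0.1, 3.1]
```

shift_gripper([
  [0, [0, 0, 1], 0],
  [0, [0, 0, 1], 0],
  [0, [0, 0, 1], 0],
  [0, [0, 0, 1], 0],
], only="pos|wrist")

```text
position: [528.4, -21.7, 72.5]
wrist_force: [-2.5, -0.2, 5.8]
```

shift_gripper([
  [0, [0, 0, 1], 0],
  [0, [0, 0, 1], 0],
  [0, [0, 0, 1], 0],
  [0, [0, 0, 1], 0],
], only="pos|wrist")

```text
position: [528.4, -21.7, 71.7]
wrist_force: [-3.0, 0.2, 8.2]
```

shift_gripper([
  [0, [0, 0, 0.7], 0],
  [0, [0, 0, 0.7], 0],
  [0, [0, 0, 0.7], 0],
  [0, [0, 0, 0.7], 0],
], only="pos|wrist")

```text
position: [528.4, -21.7, 71.0]
wrist_force: [-3.3, 0.5, 8.0]
```

shift_gripper([
  [0, [0, 0, 0.7], 0],
  [0, [0, 0, 0.7], 0],
  [0, [0, 0, 0.7], 0],
  [0, [0, 0, 0.7], 0],
], only="pos|wrist")

```text
position: [528.4, -21.7, 70.3]
wrist_force: [-3.3, 0.5, 7.4]
```

shift_gripper([
  [0, [0, 0, 0.8], 0],
  [0, [0, 0, 0.8], 0],
  [0, [0, 0, 0.8], 0],
  [0, [0, 0, 0.8], 0],
], only="pos|wrist")

```text
position: [528.4, -21.7, 69.5]
wrist_force: [-2.8, 0.6, 6.5]
```

shift_gripper([
  [0, [0, 0, 0.7], 0],
  [0, [0, 0, 0.7], 0],
  [0, [0, 0, 0.7], 0],
  [0, [0, 0, 0.7], 0],
], only="pos|wrist")

```text
position: [528.4, -21.7, 68.6]
wrist_force: [-1.7, 0.1, 6.4]
```

The click was felt: the force peaked at about 8.3 N and dropped to about 6.4 N, with travel at about 6 mm. Releasing.

shift_gripper([
  [0, [0, 0, -2], 0],
  [0, [0, 0, -5], 0],
  [0, [0, 0, -9], 0],
  [0, [0, 0, -20], 0],
  [0, [0, 0, -50], 0],
  [0, [0, 0, -90], 0],
  [0, [0, 0, -130], 0],
  [0, [0, 0, -170], 0],
])

```text
time_s: 11.23
position: [527.8, -21.7, 240.9]
eef_rot: [0.147, 0.989, -0.0, 0.0]
wrist_force: [0.1, -0.5, -0.0]
grip_width: 0.006
gripper_force: 0.0
```

shift_gripper([
  [0, [80, 0, -20], 0],
  [0, [80, 0, -20], 0],
  [0, [80, 0, -20], 0],
  [0, [80, 0, -20], 0],
])

```text
time_s: 11.57
position: [451.2, 1.9, 260.2]
eef_rot: [0.147, 0.989, 0.0, 0.002]
wrist_force: [0.4, -0.0, 0.2]
grip_width: 0.004
gripper_force: 0.0
```

```bash
python3 go.py -5 62 74 1.5708
```

Run:
```python
from station import manip
import cv2
d=manip.get_image('scene');cv2.imwrite('pics/s3.png',cv2.resize(d['pixels'][110:300,180:420,::-1],None,fx=3,fy=3))
```

```text
box [-85.5  61.6 260.2] shift [-79.9  -0.  186.4] turn 0.003 j [-0.08  0.03  1.7  -0.    1.4  -1.35] f [ 0.4 -0.   0.2] t 11.5667
```

View pics/s3.png

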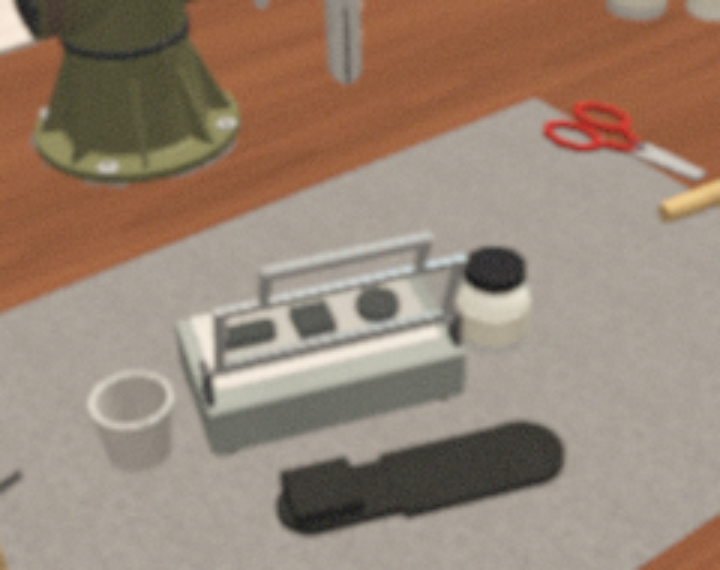

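The guard is still open (bar at about (347,255)), all the keys are up, and the jar, tin and sole have not moved. Handing in.

```bash
python3 -c "
from station import manip
print(manip.close_job())"
```

```text
the job is handed in; nothing more can be done
None
```

The job is handed in: the guard stands open at its stop, the round key was pressed about 6 mm, past its click, and let spring back, and I saw nothing else on the bench disturbed (clock at about 12 s).

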